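Slide the top display onto the bonding plate and weigh it down

ROBOT

A 6-joint arm with a two-finger parallel gripper is mounted at the origin on the work surface. World frame = base frame: x ahead of the robot, y to its left, z up, the work surface at z = 0. Lengths are in m, angles in degrees, forces in N, time in s.
With the tool pointing down it reaches from about 0.375 to 0.9 m from the base axis. Payload 3.1 kg.
Tool frame: the origin (TCP) lies on the centre line of the jaws, within the pads' length; the fingertips stand 25 mm ahead of it and the grasp point (between the pads) lies 6 mm ahead of it; z points along the fingers, y is the line along which they close (so a half turn about z gives the same grasp; the last joint's range is limited). The gripper opens to 87 mm and grips with 3 to 60 N. Pads are 19 mm wide; open, the fingers measure 117 mm over their backs; the gripper's body (75 mm by 190 mm) begins 51 mm behind the grasp point.
Start: joints at [-10.227, 30.224, 82.088, -0, 67.689, -10.227], TCP at [0.625, 0, 0.248] pointing down, gripper open.
Joint ranges: [-176.69, 176.69], [-43.24, 126.21], [12.49, 139.97], [-82, 262], [0, 151.66], [-163.58, 163.58]. Speed limits (degrees/s): [159.86, 159.86, 180, 180, 180, 180].

INTERFACE

Orientations are given as a 3x3 rotation matrix whose columns are the frame's x, y, z axes.
In Python, from rig import * gives the robot as it stands.
- The arm moves only by the tool step_arm, never from a script. Its argument "steps" is a list of rows, each a list of 7 numbers: the shift along the tool's x, y, z normalised to -1 to 1, where 1 is 0.3 m, then the turn, a rotation vector about the tool's x, y, z normalised to -1 to 1, where 1 is 45 degrees, then the gripper's target within -1 to 1 (shut at 1, half-way at 0, fully open at -1). A call has 1 to 8 rows; each row is the pose to reach, as a shift and turn from the pose commanded when the call began, along the tool's axes at that moment; what a row does not reach only later rows make up. A row lasts 1/12 s, in which the tool goes at most 41.7 mm and 7.16 degrees, less where a joint would pass 70% of its speed; a pose out of reach is approached as far as the arm can. A call with a number of a shift or a turn outside -1 to 1 is refused whole. A call with a gripper value outside its range is refused whole. The fingers move at their own pace and stop on an object; the grip force is fixed at half the most. Time passes only in rows, so rows that repeat a pose let the fingers close. It gives the time, the measured TCP pose, the force, the opening and the grip force at its end, in the units of the state.
- read_state(): the state, without advancing time (a new reading comes with each control period).
- capture(name): name is "scene" or "side" or "wrist"; returns a dict with "image" (400x640x3 uint8, red, green, blue), "vertical_fov" (degrees; the focal length in pixels is half the picture's height over the tangent of half this angle, whatever the lens; pixels are square), "cx", "cy" (the principal point, pixels), "world_from_camera" (4x4, takes a point from camera to world coordinates); the wrist camera has in their place "T_tool_cam" (4x4, takes a point from camera to tool coordinates, whose origin is the TCP and whose axes are the flange's). Camera axes: x right, y down, z forward; pixel columns grow to the right and rows downward; lengths in m; the calibration is good to about 2 mm. A picture is of the moment at which its call begins: read the wrist's pose just before it. There is no depth.
- hand_in(): hands the job in; it is judged then, once.
The state is a dict: "time_s": time; "joint_positions": joint angles; "qvel": joint speeds; "tau": joint torques, N m; "position": TCP position; "tcp_rot": TCP orientation; "force": force on the tool from outside, world axes, zero at the start; "moment": the same for the moment, N m; "opening": opening from 0.0 (shut) to 1.0 (fully open); "grasp_force": force on a finger pad.
Only numpy, scipy, OpenCV 4.12 (cv2) and the standard library are available. Lean on these libraries where they do the work, as an engineer would, in place of code of your own. Each camera call takes 0.05 s, during which the arm holds its last target. There are 200 camera calls.

TASK

Slide the top display sideways off the stack onto the orange bonding plate beside it, without lifting it and without disturbing the two displays below, so that it lies flat, centred on the plate and square with it. Then stand the brass weight upright on the middle of that display and let go, so that it stays standing without wobble. The glass is fragile, so set the weight down gently, and leave the other things on the bench alone.

Things in the scene. Friction and masses are not known exactly. Their poses are not given: they have to be found in the camera images.
- display_top: top one of a stack of three, the one to slide: silver-edged display module with a black glass face, 160 (x) by 100 (y) by 10 mm, 200 to 325 g, too wide to grip; origin at the centre of its underside, x along its length, z up out of the glass. Friction lets it slide freely over the one below (a sideways push of roughly 1 to 4 N)
- display_mid: middle one of the stack, must stay: silver-edged display module with a black glass face, 160 (x) by 100 (y) by 10 mm, 200 to 325 g, too wide to grip; origin at the centre of its underside, x along its length, z up out of the glass
- display_low: lowest one of the stack, must stay: silver-edged display module with a black glass face, 160 (x) by 100 (y) by 10 mm, 200 to 325 g, too wide to grip; origin at the centre of its underside, x along its length, z up out of the glass
- rest: fixed grey board under the stack, 170 (x) by 104 (y) by 10 mm; origin at the centre of its underside on the bench, so the top display's underside is 30 mm above the bench at the start. The stack lies on it, centred within about 5 mm and square within about 3 degrees, x along the displays' length
- plate: fixed bonding plate, aluminium with an orange top and white corner marks, 200 (x) by 132 (y) by 28 mm high; origin at the centre of its underside on the bench, x parallel to the rest's x. It stands beside one long side of the stack (its +y or its -y side), 6 to 14 mm from the rest; its top lies 2 mm below the top display's underside, so a display slid across bridges the gap and settles 2 mm onto it
- tray: fixed shallow blue parts tray, 200 (x) by 132 (y) by 14 mm high, on the other long side of the stack; origin at the centre of its underside on the bench
- weight: loose brass weight standing on the bench to one side of the work, round, 105 mm tall, 260 to 410 g: foot 32 mm in diameter, up to 10 mm high; straight stem 22 mm in diameter from 16 to 88 mm; head 28 mm in diameter from 93 to 105 mm. Origin at the centre of its foot's underside, z up along it
- cleaner: bystander: loose amber bottle with a red cap, 48 mm in diameter, 125 mm tall, upright at the side opposite the weight; origin at the centre of its underside
- driver: bystander: loose blue screwdriver, 170 mm long, lying beyond the stack; origin under it, x along its length
- screw_cup: bystander: loose steel bowl, 60 mm in diameter, 35 mm high, beyond the stack; origin at the centre of its underside

How it is judged:
By the outcome, as a careful person would: the job done as asked, in the order asked, and still so for the second after the job is handed in, with the robot touching nothing.
It also fails if it takes over 61 s, if anything falls off the work surface, if the arm or the gripper's body presses on something with over 40 N, if the wrist force passes 120 N, or if a joint passes its speed limit or range.

## Working session

There is one attempt and no reset: what is moved stays moved. The work goes in short steps, Python scripts to look and compute and a tool call to move; the robot and the scene stay as the last step left them, time stands still between calls to the robot, and variables do not carry over. Pictures are saved under pics/ and viewed, at most 10 in all, crops included, and the job is handed in when it is done.

Besides the shell and the picture viewer there is one more tool, called after ">>>" in YAML: its name, and indented under it one key for each argument. step_arm: Moves the arm, as the interface text tells. Scaled input: -1 to 1 covers 0.3 m each way for a shift and 45 degrees each way for a turn. Its arguments: {"type":"object","properties":{"steps":{"type":"array"}},"required":["steps"]}

```bash
ls; mkdir -p pics
python3 - <<'E'
from rig import *
import cv2,numpy as np
s=read_state();print(s['time_s'],s['position'],s['tcp_rot'],s['opening'])
for n in("scene","side","wrist"):
    c=capture(n);cv2.imwrite(f"pics/{n}0.png",c["image"][:,:,::-1])
    np.savez(f"{n}0.npz",**c)
    print(n,{k:np.round(v,4).tolist() for k,v in c.items() if k!="image"})
a=[cv2.imread(f"pics/{n}0.png") for n in("scene","side")]
E
```

```text
pics
0.0 [6.24333602e-01 1.39330114e-04 2.46588586e-01] [[ 2.58676210e-05  9.99997812e-01 -2.09195302e-03]
 [ 9.99999923e-01 -2.50479688e-05  3.91837242e-04]
 [ 3.91783985e-04 -2.09196300e-03 -9.99997735e-01]] 0.9998262933088417
scene {'vertical_fov': 49.2467, 'cx': 314.859, 'cy': 193.6922, 'world_from_camera': [[-0.1468, 0.8131, -0.5633, 1.2683], [0.9892, 0.1196, -0.0852, 0.0972], [-0.0019, -0.5697, -0.8218, 1.0347], [0.0, 0.0, 0.0, 1.0]]}
side {'vertical_fov': 44.9407, 'cx': 314.5025, 'cy': 192.6706, 'world_from_camera': [[0.713, -0.4106, 0.5684, -0.035], [-0.7011, -0.4068, 0.5856, -0.6675], [-0.0092, -0.816, -0.5779, 0.7278], [0.0, 0.0, 0.0, 1.0]]}
wrist {'vertical_fov': 60.1915, 'cx': 320.5602, 'cy': 198.5392, 'T_tool_cam': [[-0.0001, -0.9617, -0.274, 0.0755], [1.0, 0.0001, -0.0007, -0.0001], [0.0007, -0.274, 0.9617, -0.1367], [0.0, 0.0, 0.0, 1.0]]}
```

View pics/scene0.png

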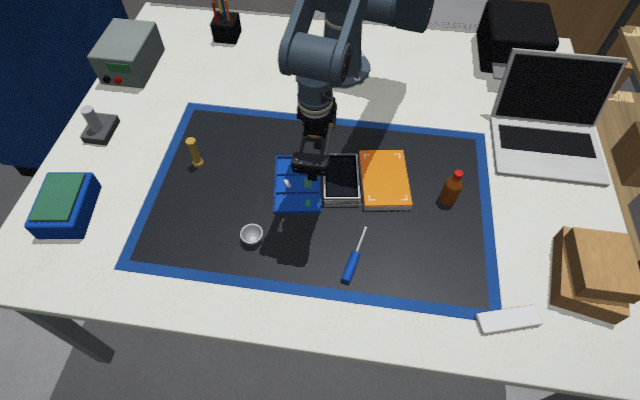

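View pics/side0.png

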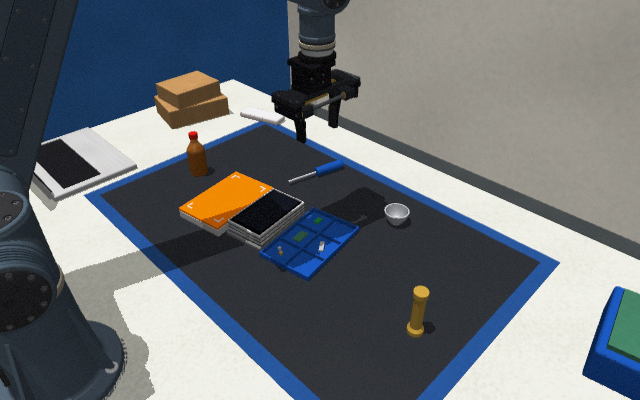

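View pics/wrist0.png

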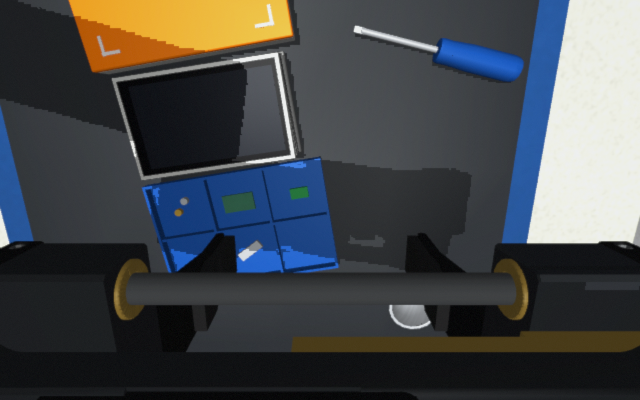

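The scene view shows the orange plate on the +y side of the stack, at about (385,180), and the blue tray on the -y side. The weight is at (195,155) and the bottle at (452,188), both well clear. The wrist view shows the display's outer corners near (113,80), (279,53), (297,158) and (143,179), and two white marks on the plate.

```bash
cat > h.py <<'E'
import numpy as np,cv2
def K(c):
    f=200/np.tan(np.radians(float(c["vertical_fov"]))/2); return f,float(c["cx"]),float(c["cy"])
def T(c,s=None):
    if "world_from_camera" in c: return np.array(c["world_from_camera"])
    M=np.eye(4);M[:3,:3]=s["tcp_rot"];M[:3,3]=s["position"];return M@np.array(c["T_tool_cam"])
def ray(c,uv,s=None):
    f,cx,cy=K(c);M=T(c,s);d=M[:3,:3]@np.array([(uv[0]-cx)/f,(uv[1]-cy)/f,1]);return M[:3,3],d/np.linalg.norm(d)
def onz(c,uv,z,s=None):
    o,d=ray(c,uv,s);return o+d*(z-o[2])/d[2]
def tri(r):
    A=sum(np.eye(3)-np.outer(d,d) for o,d in r);b=sum((np.eye(3)-np.outer(d,d))@o for o,d in r);return np.linalg.solve(A,b)
def proj(c,p,s=None):
    f,cx,cy=K(c);q=np.linalg.inv(T(c,s))@np.r_[p,1];return np.array([f*q[0]/q[2]+cx,f*q[1]/q[2]+cy])
def hsv(c,lo,hi):
    return cv2.inRange(cv2.cvtColor(np.array(c["image"]),cv2.COLOR_RGB2HSV),np.array(lo),np.array(hi))
def big(m,n=1):
    return sorted(cv2.findContours(m,cv2.RETR_EXTERNAL,cv2.CHAIN_APPROX_NONE)[0],key=cv2.contourArea)[-n:][::-1]
def rect(P):
    P=np.array(P)[:,:2];r=cv2.minAreaRect((P*1000).astype(np.float32));(x,y),(w,h),a=r
    if w<h:w,h,a=h,w,a-90
    return x,y,w,h,(a+90)%180-90
E
python3 - <<'E'
from h import *
from rig import read_state
s=read_state()
C={n:dict(np.load(f"{n}0.npz")) for n in("scene","side","wrist")}
# plate top
for n in("scene","side"):
    c=C[n];m=hsv(c,[8,150,60],[22,255,255])
    m=cv2.morphologyEx(m,cv2.MORPH_OPEN,np.ones((3,3)))
    for k in big(m,3):
        x,y,w,h=cv2.boundingRect(k);print(n,cv2.contourArea(k),(x,y,w,h))
    k=big(m)[0]
    print(n,"plate",np.round(rect([onz(c,p[0],.028) for p in k]),1))
c=C["wrist"]
D=[onz(c,p,.04,s) for p in[(113,80),(279,53),(297,158),(143,179)]]
print("disp",np.round(D,4).tolist(),np.round(rect(D),1), "mean",np.mean(D,0))
P=[onz(c,p,.028,s) for p in[(103,55),(273,24)]];print("marks",np.round(P,4))
P=[onz(c,p,.028,s) for p in[(92,71),(293,38)]];print("plate edge",np.round(P,4))
# weight
print("foot scene",onz(C["scene"],(198,164),0.0),"side",onz(C["side"],(416,331),0.0))
t=tri([ray(C["scene"],(190.5,140)),ray(C["side"],(421.5,291))]);print("head",t)
E
```

```text
scene 2473.0 (360, 150, 52, 57)
scene 375.5 (441, 177, 21, 28)
scene 10.0 (227, 14, 3, 6)
scene plate [489.4 182.2 201.7 132.2   9.2]
side 2425.5 (179, 172, 93, 57)
side 627.5 (407, 286, 22, 51)
side 488.5 (187, 140, 19, 36)
side plate [485.8 181.1 204.  137.2   9.5]
disp [[0.4278, 0.0941, 0.04], [0.5854, 0.1177, 0.04], [0.6002, 0.02, 0.04], [0.4427, -0.0016, 0.04]] [514.   57.  159.5  98.8   8.5] mean [0.514035   0.05754032 0.04      ]
marks [[0.4151 0.1174 0.028 ]
 [0.5792 0.1443 0.028 ]]
plate edge [[0.4019 0.103  0.028 ]
 [0.5977 0.1323 0.028 ]]
foot scene [ 0.50234917 -0.37647962  0.        ] side [ 0.50243599 -0.37926101  0.        ]
head [ 0.50031057 -0.37624653  0.10564707]
```

>>> step_arm:
  steps:
    - [-0.052,-0.332,0.493,0,0,-0.193,-1]
    - [-0.052,-0.332,0.493,0,0,-0.193,-1]
    - [-0.052,-0.332,0.493,0,0,-0.193,-1]
    - [-0.052,-0.332,0.493,0,0,-0.193,-1]
    - [-0.052,-0.332,0.493,0,0,-0.193,-1]
    - [-0.052,-0.332,0.493,0,0,-0.193,-1]
    - [-0.052,-0.332,0.493,0,0,-0.193,-1]
    - [-0.052,-0.332,0.493,0,0,-0.193,-1]

```text
time_s: 0.82
position: [0.5278, -0.016, 0.1007]
tcp_rot: [[-0.151, 0.989, 0.004], [0.989, 0.151, -0.001], [-0.002, 0.004, -1.0]]
force: [1.1, 0.2, 0.2]
opening: 1.0
grasp_force: 0.0
```

Run:
```python
from h import *
from rig import *
s=read_state();c=capture("wrist");np.savez("w1.npz",**c)
cv2.imwrite("pics/w1.png",c["image"][:,:,::-1]);print(s['position'])
```

```text
[ 0.52778855 -0.01601469  0.10070932]
```

View pics/w1.png

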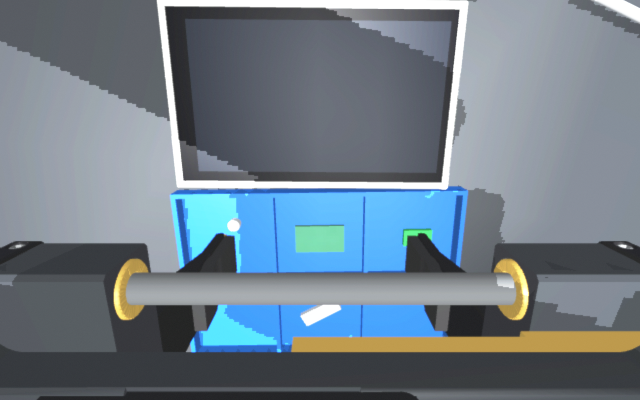

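The display fills the upper wrist view and looks square with the tool. Its outer corners are at about (178,188), (449,187), (466,3) and (161,5).

Run:
```python
from h import *
from rig import *
s=read_state();c=dict(np.load("w1.npz"))
D=np.array([onz(c,p,.04,s) for p in[(178,188),(449,187),(466,3),(161,5)]])
print(np.round(D,4),np.round(rect(D),1),D.mean(0))
R=np.array(s['tcp_rot']);p=s['position']
print("in tool",np.round((D-p)@R,4), (D.mean(0)-p)@R)
```

```text
[[ 0.4412 -0.0033  0.04  ]
 [ 0.5992  0.0213  0.04  ]
 [ 0.5833  0.1173  0.04  ]
 [ 0.4288  0.0926  0.04  ]] [512.7  57.1 159.9  97.3   8.9] [0.51313129 0.05698655 0.04      ]
in tool [[ 0.0258 -0.0842  0.0606]
 [ 0.0262  0.0757  0.0614]
 [ 0.1235  0.0744  0.0612]
 [ 0.1225 -0.0819  0.0604]] [ 0.07451268 -0.00401411  0.0608843 ]
```

>>> step_arm:
  steps:
    - [0,0,0.07,0,0,0,-1]
    - [0,0,0.139,0,0,0,-1]
    - [0,0,0.139,0,0,0,-1]
    - [0,0,0.139,0,0,0,-1]
    - [0,0,0.139,0,0,0,-1]

```text
time_s: 1.28
position: [0.5268, -0.0157, 0.0592]
tcp_rot: [[-0.151, 0.988, 0.003], [0.988, 0.151, -0.001], [-0.001, 0.003, -1.0]]
force: [-0.0, -0.1, 0.6]
opening: 0.999
grasp_force: 0.0
```

>>> step_arm:
  steps:
    - [0.02,0,0,0,0,0,-1]
    - [0.035,0,0,0,0,0,-1]
    - [0.042,0,0,0,0,0,-1]
    - [0.047,0,0,0,0,0,-1]
    - [0.052,0,0,0,0,0,-1]
    - [0.057,0,0,0,0,0,-1]
    - [0.062,0,0,0,0,0,-1]
    - [0.067,0,0,0,0,0,-1]

```text
time_s: 1.95
position: [0.5226, 0.0042, 0.058]
tcp_rot: [[-0.151, 0.989, 0.0], [0.989, 0.151, -0.0], [-0.0, 0.0, -1.0]]
force: [-0.5, -0.9, 0.6]
opening: 0.998
grasp_force: 0.8
```

Run:
```python
from h import *
from rig import *
s=read_state();print(s['position'],s['force'])
c=capture("side");a=c["image"][140:300,150:390,::-1]
b=capture("wrist")["image"][:,:,::-1]
a=cv2.resize(a,None,fx=2.5,fy=2.5,interpolation=cv2.INTER_CUBIC)
cv2.imwrite("pics/w2.png",a);cv2.imwrite("pics/w2w.png",b)
```

```text
[0.52255047 0.00423767 0.05802749] [-0.49147171 -0.92930397  0.5667132 ]
```

View pics/w2.png

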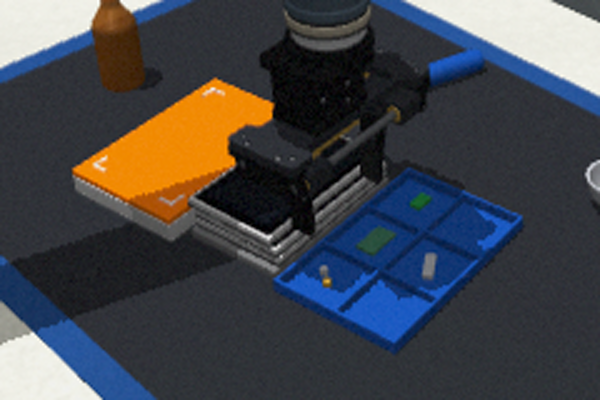

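The side view shows the fingers against the long edge of the top display, with the stack still aligned. I'll raise the tool by 2 mm and keep pushing.

>>> step_arm:
  steps:
    - [0,0,-0.006,0,0,0,-1]
    - [0.01,0,-0.006,0,0,0,-1]
    - [0.02,0,-0.006,0,0,0,-1]
    - [0.03,-0.001,-0.006,0,0,0,-1]
    - [0.04,-0.001,-0.006,0,0,0,-1]
    - [0.05,-0.002,-0.006,0,0,0,-1]
    - [0.06,-0.002,-0.006,0,0,0,-1]
    - [0.07,-0.003,-0.006,0,0,0,-1]

```text
time_s: 2.72
position: [0.5182, 0.0253, 0.0597]
tcp_rot: [[-0.151, 0.989, -0.0], [0.989, 0.151, 0.0], [0.0, -0.0, -1.0]]
force: [0.4, -1.0, 0.8]
opening: 0.997
grasp_force: 0.5
```

>>> step_arm:
  steps:
    - [0.01,0,0,0,0,0,-1]
    - [0.02,0,0,0,0,0,-1]
    - [0.03,-0.001,0,0,0,0,-1]
    - [0.04,-0.001,0,0,0,0,-1]
    - [0.05,-0.001,0,0,0,0,-1]
    - [0.06,-0.002,0,0,0,0,-1]
    - [0.07,-0.002,0,0,0,0,-1]
    - [0.08,-0.003,0,0,0,0,-1]

```text
time_s: 3.38
position: [0.5138, 0.0488, 0.0598]
tcp_rot: [[-0.151, 0.989, 0.0], [0.989, 0.151, -0.0], [-0.0, 0.0, -1.0]]
force: [0.9, -0.5, 1.3]
opening: 1.001
grasp_force: 0.6
```

>>> step_arm:
  steps:
    - [0.01,0,0,0,0,0,-1]
    - [0.02,0,0,0,0,0,-1]
    - [0.03,-0.001,0,0,0,0,-1]
    - [0.04,-0.001,0,0,0,0,-1]
    - [0.05,-0.001,0,0,0,0,-1]
    - [0.06,-0.002,0,0,0,0,-1]
    - [0.07,-0.002,0,0,0,0,-1]
    - [0.08,-0.003,0,0,0,0,-1]

```text
time_s: 4.05
position: [0.509, 0.0725, 0.0596]
tcp_rot: [[-0.151, 0.989, -0.0], [0.989, 0.151, 0.0], [0.0, -0.0, -1.0]]
force: [0.6, -0.1, 1.6]
opening: 1.001
grasp_force: 0.4
```

>>> step_arm:
  steps:
    - [0.01,0,0,0,0,0,-1]
    - [0.02,0,0,0,0,0,-1]
    - [0.03,-0.001,0,0,0,0,-1]
    - [0.04,-0.001,0,0,0,0,-1]
    - [0.05,-0.001,0,0,0,0,-1]
    - [0.06,-0.002,0,0,0,0,-1]
    - [0.07,-0.002,0,0,0,0,-1]
    - [0.08,-0.003,0,0,0,0,-1]

```text
time_s: 4.72
position: [0.5047, 0.096, 0.0598]
tcp_rot: [[-0.151, 0.989, 0.0], [0.989, 0.151, -0.0], [-0.0, 0.0, -1.0]]
force: [0.4, -0.3, -0.7]
opening: 1.002
grasp_force: 0.4
```

>>> step_arm:
  steps:
    - [0.01,0,0,0,0,0,-1]
    - [0.02,0,0,0,0,0,-1]
    - [0.03,-0.001,0,0,0,0,-1]
    - [0.04,-0.001,0,0,0,0,-1]
    - [0.05,-0.001,0,0,0,0,-1]
    - [0.057,-0.002,0,0,0,0,-1]
    - [0.06,-0.002,0,0,0,0,-1]
    - [0.06,-0.002,0,0,0,0,-1]

```text
time_s: 5.38
position: [0.5013, 0.1137, 0.0597]
tcp_rot: [[-0.151, 0.989, -0.0], [0.989, 0.151, 0.0], [0.0, -0.0, -1.0]]
force: [-0.7, 0.2, -0.6]
opening: 1.001
grasp_force: 0.0
```

Run:
```python
from h import *
from rig import *
s=read_state();print(s['position'],s['force'])
c=capture("scene");a=c["image"][130:230,260:430,::-1];np.savez("s3.npz",**c)
w=capture("wrist");np.savez("w3.npz",**w)
a=cv2.resize(a,(640,376),interpolation=cv2.INTER_CUBIC)
cv2.imwrite("pics/w3.png",cv2.resize(np.vstack([a,w["image"][:230,:,::-1]]),(634,600)))
```

```text
[0.50131379 0.11371989 0.05974606] [-0.74358998  0.21426764 -0.55477434]
```

View pics/w3.png

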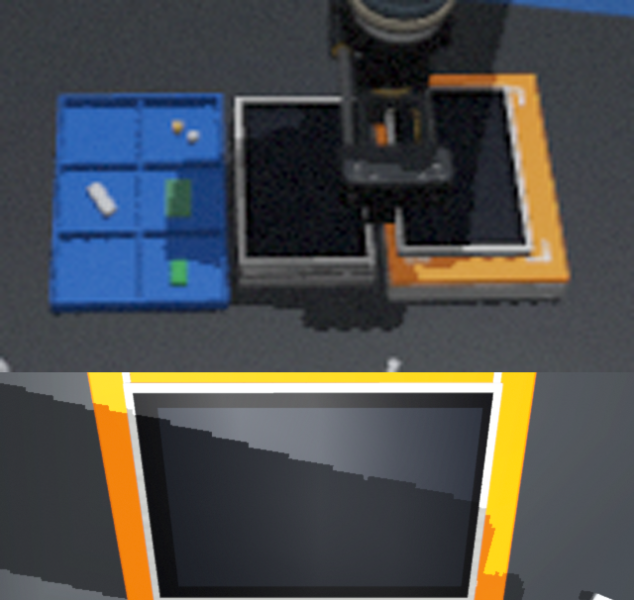

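The display now lies on the plate, with orange showing all round except at the trailing side. I'll back off and up to measure it.

>>> step_arm:
  steps:
    - [-0.07,0,0,0,0,0,-1]
    - [-0.1,0,-0.08,0,0,0,-1]
    - [-0.1,0,-0.2,0,0,0,-1]
    - [-0.1,0,-0.33,0,0,0,-1]
    - [-0.1,0,-0.45,0,0,0,-1]
    - [-0.1,0,-0.5,0,0,0,-1]
    - [-0.1,0,-0.5,0,0,0,-1]
    - [-0.1,0,-0.5,0,0,0,-1]

```text
time_s: 6.15
position: [0.5062, 0.0837, 0.2105]
tcp_rot: [[-0.151, 0.989, 0.002], [0.989, 0.151, 0.0], [-0.0, 0.002, -1.0]]
force: [-0.1, 0.2, -1.1]
opening: 1.002
grasp_force: 0.0
```

Run:
```python
from h import *
from rig import *
s=read_state();print(s['position'],np.round(s['tcp_rot'],4).tolist())
w=capture("wrist");np.savez("w4.npz",**w)
cv2.imwrite("pics/w4.png",w["image"][:,:,::-1])
```

```text
[0.50615053 0.08369842 0.21052727] [[-0.1508, 0.9886, 0.0021], [0.9886, 0.1508, 0.0], [-0.0003, 0.0021, -1.0]]
```

View pics/w4.png

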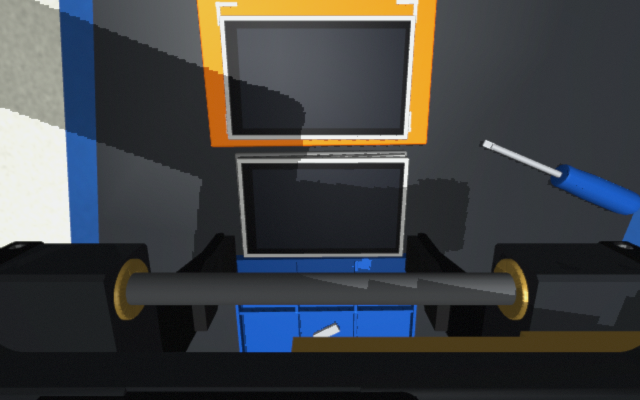

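The wrist view shows the display at about (218,18) to (412,138) inside the plate, whose near edge is at row 146 and whose sides are near columns 205 and 430. I'll fit the edges to get the offsets.

```bash
cat > edges.py <<'E'
from h import *
def measure(c,s,rows,cols,ctr):
    o=hsv(c,[8,140,70],[30,255,255])>0
    L={k:[] for k in("dl","dr","pl","pr","dn","df","pn")}
    for r in rows:
        x=np.where(o[r])[0]; l=x[x<ctr[0]]; q=x[x>ctr[0]]
        L["dl"].append((l.max()+.5,r));L["pl"].append((l.min()-.5,r));L["dr"].append((q.min()-.5,r));L["pr"].append((q.max()+.5,r))
    for k in cols:
        y=np.where(o[:,k])[0]; n=y[y>ctr[1]]; f=y[y<ctr[1]]
        L["dn"].append((k,n.min()-.5));L["pn"].append((k,n.max()+.5))
        if len(f):L["df"].append((k,f.max()+.5))
    out={}
    for k,v in L.items():
        if len(v)<5:continue
        z=.028 if k[0]=='p' else (.038 if k!="x" else 0)
        P=np.array([onz(c,p,z,s)[:2] for p in v])*1000
        # robust line
        l=cv2.fitLine(P.astype(np.float32),cv2.DIST_HUBER,0,.01,.01).ravel()
        d=l[:2];d=d if (d[0] if k[1] in"nf" else d[1])>0 else -d
        a=np.degrees(np.arctan2(d[1],d[0]))-(0 if k[1] in"nf" else 90)
        out[k]=(l[2:],a)
    return out
def report(out,yaw):
    ux=np.array([np.cos(np.radians(yaw)),np.sin(np.radians(yaw))]);uy=np.array([-ux[1],ux[0]])
    v={k:(p@ux if k[1] in"lr" else p@uy) for k,(p,a) in out.items()}
    print({k:(round(float(v[k]),1),round(float(out[k][1]),2)) for k in v})
    dx=(v["dl"]+v["dr"])/2;px=(v["pl"]+v["pr"])/2
    dy=v["dn"]+50;py=v["pn"]+66
    print("len",v["dr"]-v["dl"],v["pr"]-v["pl"],"dispw",v.get("df",0)-v["dn"],"offset disp-plate (plate x,y)",dx-px,dy-py)
    C=lambda a,b:(ux*a+uy*b)
    print("disp centre",C(dx,dy),"plate centre",C(px,py))
E
python3 - <<'E'
from edges import *
from rig import read_state
s=read_state()
c=dict(np.load("w4.npz"))
o=measure(c,s,range(45,100),range(255,380),(315,80));report(o,8.67)
E
```

```text
{'dl': (429.3, 9.26), 'dr': (588.4, 8.9), 'pl': (409.6, 9.3), 'pr': (607.7, 9.36), 'dn': (48.8, 8.68), 'df': (148.7, 8.65), 'pn': (-75.1, -65.7)}
len 159.17124153260016 198.0275275125358 dispw 99.84674732094236 offset disp-plate (plate x,y) 0.18853712045569182 107.93425407440101
disp centre [488.14248878 174.3836471 ] plate centre [504.22646367  67.65434231]
```

```bash
sed -i 's/    L={k:\[\]/    o[170:]=False\n&/' edges.py
python3 - <<'E'
from edges import *
from rig import read_state
s=read_state()
c=dict(np.load("w4.npz"))
o=measure(c,s,range(45,100),range(255,380),(315,80));report(o,8.8)
E
```

```text
{'dl': (429.5, 9.26), 'dr': (588.7, 8.9), 'pl': (409.9, 9.3), 'pr': (607.9, 9.36), 'dn': (47.6, 8.68), 'df': (147.5, 8.65), 'pn': (40.9, 9.5)}
len 159.16543456163276 198.02699357509147 dispw 99.85309270266507 offset disp-plate (plate x,y) 0.18416988477156337 -9.259704071304924
disp centre [488.15442872 174.37915473] plate centre [486.55582324 183.50168171]
```

>>> step_arm:
  steps:
    - [0,0,0.12,0,0,-0.013,-1]
    - [0,0,0.25,0,0,-0.013,-1]
    - [0,0,0.37,0,0,-0.013,-1]
    - [0,0,0.46,0,0,-0.013,-1]
    - [0,0,0.5,0,0,-0.013,-1]
    - [0,0,0.5,0,0,-0.013,-1]
    - [0,0,0.5,0,0,-0.013,-1]

```text
time_s: 6.78
position: [0.5036, 0.0838, 0.0573]
tcp_rot: [[-0.161, 0.987, -0.006], [0.987, 0.161, 0.0], [0.001, -0.006, -1.0]]
force: [0.6, 0.4, 0.4]
opening: 1.0
grasp_force: 0.0
```

>>> step_arm:
  steps:
    - [0.05,0,0,0,0,0,-1]
    - [0.09,0,0,0,0,0,-1]
    - [0.1,0,0,0,0,0,-1]
    - [0.107,0,0,0,0,0,-1]
    - [0.114,0,0,0,0,0,-1]
    - [0.121,0,0,0,0,0,-1]
    - [0.128,0,0,0,0,0,-1]
    - [0.132,0,0,0,0,0,-1]

```text
time_s: 7.45
position: [0.4997, 0.1228, 0.0598]
tcp_rot: [[-0.161, 0.987, 0.0], [0.987, 0.161, -0.0], [-0.0, 0.0, -1.0]]
force: [0.0, -1.0, -0.2]
opening: 1.001
grasp_force: 0.4
```

>>> step_arm:
  steps:
    - [0,0,0,0,0,0,-1]
    - [-0.07,0,0,0,0,0,-1]
    - [-0.132,0,-0.08,0,0,0,-1]
    - [-0.132,0,-0.2,0,0,0,-1]
    - [-0.132,0,-0.33,0,0,0,-1]
    - [-0.132,0,-0.5,0,0,0,-1]
    - [-0.132,0,-0.5,0,0,0,-1]
    - [-0.132,0,-0.5,0,0,0,-1]

```text
time_s: 8.12
position: [0.5083, 0.0836, 0.2134]
tcp_rot: [[-0.161, 0.987, 0.009], [0.987, 0.161, -0.0], [-0.002, 0.009, -1.0]]
force: [-0.7, 0.9, -0.4]
opening: 0.999
grasp_force: 0.0
```

Run:
```python
from edges import *
from rig import *
s=read_state();print(s['position'],s['time_s'])
c=capture("wrist");np.savez("w5.npz",**c);cv2.imwrite("pics/w5.png",c["image"][:,:,::-1])
o=measure(c,s,range(40,95),range(255,380),(315,75));report(o,9.3)
```

```text
[0.50833655 0.08361258 0.21342142] 8.1167
{'dl': (432.5, 9.77), 'dr': (592.3, 9.22), 'pl': (412.0, 9.06), 'pr': (610.8, 9.82), 'dn': (52.3, 9.21), 'df': (152.4, 9.37), 'pn': (36.1, 9.19)}
len 159.74157895430483 198.79821051836126 dispw 100.02659681280613 offset disp-plate (plate x,y) 1.0064504250300388 0.2831758421347388
disp centre [489.13617496 183.80557114] plate centre [488.18871591 183.36347121]
```

Run:
```python
from edges import *
from rig import *
for i in range(2):
    s=read_state();c=capture("wrist");print(s['position'])
    o=measure(c,s,range(40,95),range(255,380),(315,75));report(o,9.3)
c=capture("scene");np.savez("s5.npz",**c)
# mid display check from wrist: silver frame
c=dict(np.load("w4.npz"))
```

```text
[0.50662177 0.0836717  0.21105469]
{'dl': (432.4, 9.77), 'dr': (592.2, 8.97), 'pl': (412.0, 9.31), 'pr': (610.8, 9.63), 'dn': (52.2, 9.24), 'df': (152.3, 9.3), 'pn': (36.0, 9.23)}
len 159.80955623829408 198.78336219727794 dispw 100.18274265792093 offset disp-plate (plate x,y) 0.9355179669174731 0.2064361300301698
disp centre [489.07623926 183.61508445] plate centre [488.18637888 183.2601785 ]
[0.50536466 0.08373876 0.20941897]
{'dl': (432.4, 9.74), 'dr': (592.3, 9.0), 'pl': (412.0, 9.57), 'pr': (610.7, 9.44), 'dn': (51.8, 9.26), 'df': (152.4, 9.24), 'pn': (35.7, 9.27)}
len 159.8479635165666 198.7311280556238 dispw 100.55427856208152 offset disp-plate (plate x,y) 0.9761311836253412 0.16655500058259065
disp centre [489.16272796 183.29952209] plate centre [488.22634324 182.97740981]
```

View pics/w5.png

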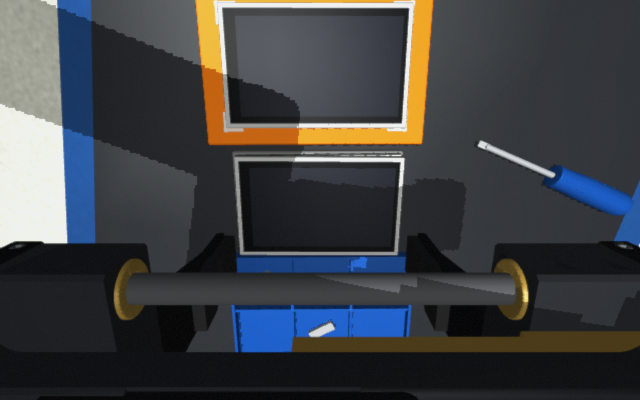

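The display is centred on the plate within about 1 mm and square with it, and the stack looks unmoved. Next is the weight.

Run:
```python
from h import *
R={}
for n in("scene","side"):
    c=dict(np.load(f"{n}0.npz"));m=hsv(c,[12,90,50],[32,255,255])
    p=proj(c,np.array([.502,-.377,.05]))
    k=min(big(m,6),key=lambda q:abs(cv2.pointPolygonTest(q,(float(p[0]),float(p[1])),True)) if cv2.pointPolygonTest(q,(float(p[0]),float(p[1])),False)<0 else 0)
    M=cv2.moments(k);uv=(M['m10']/M['m00'],M['m01']/M['m00']);print(n,cv2.boundingRect(k),uv);R[n]=ray(c,uv)
print(tri(R.values()))
```

```text
scene (359, 149, 54, 58) (384.7210505372065, 178.09981429897863)
side (406, 285, 24, 53) (417.6334318069916, 311.129246676514)
[ 0.55862974 -0.06634884 -0.02457649]
```

>>> step_arm:
  steps:
    - [-0.1,0,-0.1,0,0,0,-1]
    - [-0.23,0,-0.1,0,0,0,-1]
    - [-0.36,0,-0.1,0,0,0,-1]
    - [-0.49,0,-0.1,0,0,0,-1]
    - [-0.62,0,-0.1,0,0,0,-1]
    - [-0.75,0,-0.1,0,0,0,-1]
    - [-0.88,0,-0.1,0,0,0,-1]
    - [-1,0,-0.1,0,0,0,-1]

```text
time_s: 8.98
position: [0.5534, -0.2141, 0.2369]
tcp_rot: [[-0.16, 0.987, -0.004], [0.987, 0.16, 0.003], [0.003, -0.004, -1.0]]
force: [-0.1, 0.2, -0.2]
opening: 1.0
grasp_force: 0.0
```

Run:
```python
from h import *
R={}
for n,box in(("scene",(180,130,210,175)),("side",(400,280,435,345))):
    c=dict(np.load(f"{n}0.npz"));m=hsv(c,[12,90,50],[32,255,255])
    x0,y0,x1,y1=box;q=np.zeros_like(m);q[y0:y1,x0:x1]=m[y0:y1,x0:x1]
    M=cv2.moments(q,True);uv=(M['m10']/M['m00'],M['m01']/M['m00']);print(n,M['m00'],uv,onz(c,uv,.053));R[n]=ray(c,uv)
print(tri(R.values()))
```

```text
scene 272.0 (193.91176470588235, 151.77573529411765) [ 0.49902981 -0.3777428   0.053     ]
side 738.0 (417.63279132791325, 311.11517615176155) [ 0.50141809 -0.37633232  0.053     ]
[ 0.50021561 -0.37699765  0.05452005]
```

>>> step_arm:
  steps:
    - [-0.13,-0.06,0,0,0,0,-1]
    - [-0.25,-0.13,0.1,0,0,0,-1]
    - [-0.37,-0.19,0.2,0,0,0,-1]
    - [-0.48,-0.24,0.25,0,0,0,-1]
    - [-0.513,-0.261,0.26,0,0,0,-1]
    - [-0.513,-0.261,0.26,0,0,0,-1]
    - [-0.513,-0.261,0.26,0,0,0,-1]
    - [-0.513,-0.261,0.26,0,0,0,-1]

```text
time_s: 9.65
position: [0.5012, -0.3757, 0.1599]
tcp_rot: [[-0.161, 0.987, -0.002], [0.987, 0.161, 0.003], [0.004, -0.002, -1.0]]
force: [0.3, 0.3, -1.1]
opening: 0.999
grasp_force: 0.0
```

Run:
```python
from h import *
from rig import *
s=read_state();w=capture("wrist");print(s['position']);s=read_state();print(s['position'])
a=capture("scene")["image"][90:230,130:310,::-1]
cv2.imwrite("pics/w6.png",np.vstack([cv2.resize(w["image"][:,:,::-1],(480,300)),cv2.resize(a,(480,300))]))
```

```text
[ 0.50115388 -0.37573009  0.15986764]
[ 0.50170971 -0.37544523  0.16069685]
```

View pics/w6.png

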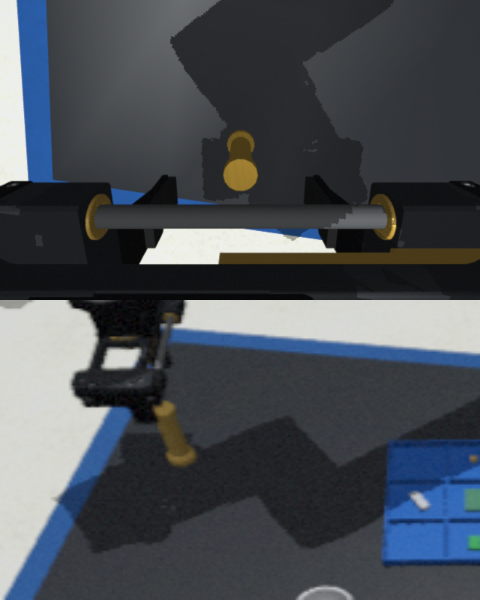

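The weight's head is at about (320,232) in wrist pixels, within 1 mm of the jaw centre line, so I'll descend and grip.

>>> step_arm:
  steps:
    - [0,0,0.06,0,0,0,-1]
    - [0,0,0.12,0,0,0,-1]
    - [0,0,0.18,0,0,0,-1]
    - [0,0,0.23,0,0,0,-1]
    - [0,0,0.27,0,0,0,-1]
    - [0,0,0.29,0,0,0,-1]
    - [0,0,0.297,0,0,0,-1]
    - [0,0,0.297,0,0,0,-1]

```text
time_s: 10.42
position: [0.5021, -0.3764, 0.0727]
tcp_rot: [[-0.162, 0.987, -0.0], [0.987, 0.162, 0.0], [0.0, -0.0, -1.0]]
force: [-0.3, 0.6, -0.1]
opening: 1.0
grasp_force: 0.0
```

>>> step_arm:
  steps:
    - [0,0,0,0,0,0,0]
    - [0,0,0,0,0,0,0]
    - [0,0,0,0,0,0,0.2]
    - [0,0,0,0,0,0,0.4]
    - [0,0,0,0,0,0,0.6]
    - [0,0,0,0,0,0,1]
    - [0,0,0,0,0,0,1]
    - [0,0,0,0,0,0,1]

```text
time_s: 11.08
position: [0.5018, -0.3769, 0.0727]
tcp_rot: [[-0.161, 0.987, 0.0], [0.987, 0.161, -0.0], [-0.0, 0.0, -1.0]]
force: [-1.1, 0.7, 0.3]
opening: 0.478
grasp_force: 0.0
```

>>> step_arm:
  steps:
    - [0,0,0,0,0,0,1]
    - [0,0,0,0,0,0,1]
    - [0,0,0,0,0,0,1]
    - [0,0,0,0,0,0,1]

```text
time_s: 11.42
position: [0.5017, -0.3768, 0.0726]
tcp_rot: [[-0.161, 0.987, -0.0], [0.987, 0.161, 0.0], [0.0, -0.0, -1.0]]
force: [-0.5, -0.1, 0.9]
opening: 0.294
grasp_force: 30.0
```

>>> step_arm:
  steps:
    - [0,0,0,0,0,0,1]
    - [0,0,-0.01,0,0,0,1]
    - [0,0,-0.05,0,0,0,1]
    - [0,0,-0.12,0,0,0,1]
    - [0,0,-0.2,0,0,0,1]
    - [0,0,-0.28,0,0,0,1]
    - [0,0,-0.333,0,0,0,1]
    - [0,0,-0.333,0,0,0,1]

```text
time_s: 12.08
position: [0.5036, -0.3784, 0.1771]
tcp_rot: [[-0.161, 0.987, 0.006], [0.987, 0.161, -0.006], [-0.007, 0.005, -1.0]]
force: [0.3, -1.0, -3.2]
opening: 0.294
grasp_force: 30.0
```

Run:
```python
from h import *
from rig import *
for i in range(6): c=capture("side")
s=read_state();print(s['position'],s['force'],s['opening'],s['grasp_force'])
w=capture("wrist");np.savez("w7.npz",**w)
p=proj(c,s['position']);u,v=np.clip(p.astype(int),110,[530,290]);a=c["image"][v-80:v+90,u-100:u+100,::-1]
np.savez("side7.npz",**c)
cv2.imwrite("pics/w7.png",np.vstack([cv2.resize(w["image"][:,:,::-1],(448,280)),cv2.resize(a,(376,320),interpolation=cv2.INTER_CUBIC)[:, :].copy() if 0 else cv2.copyMakeBorder(cv2.resize(a,(376,320)),0,0,36,36,cv2.BORDER_CONSTANT)]));print(u,v)
```

```text
[ 0.50093922 -0.37595645  0.1708032 ] [-0.51409717 -0.18817185 -4.25520415] 0.29615259786900133 30.004559594672173
425 262
```

View pics/w7.png

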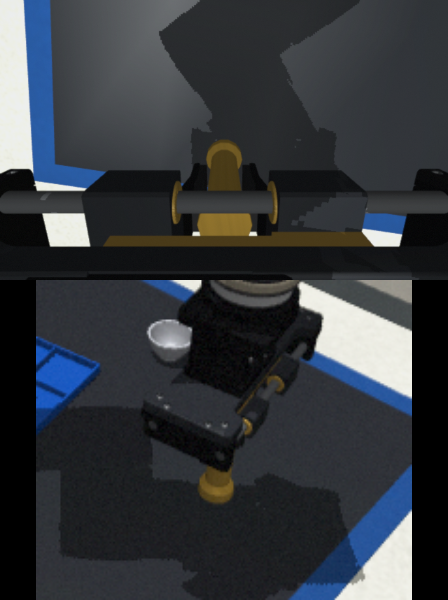

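The weight is held upright between the jaws and hangs free, so I'll carry it over the display.

>>> step_arm:
  steps:
    - [0.03,0.004,0,0,0,0,1]
    - [0.09,0.013,0,0,0,0,1]
    - [0.17,0.024,0,0,0,0,1]
    - [0.26,0.037,0,0,0,0,1]
    - [0.35,0.049,0,0,0,0,1]
    - [0.44,0.062,0,0,0,0,1]
    - [0.53,0.075,0,0,0,0,1]
    - [0.62,0.087,0,0,0,0,1]

```text
time_s: 13.1
position: [0.4971, -0.1871, 0.1722]
tcp_rot: [[-0.161, 0.987, -0.001], [0.987, 0.161, 0.001], [0.001, -0.001, -1.0]]
force: [0.5, 0.6, -4.4]
opening: 0.295
grasp_force: 30.0
```

>>> step_arm:
  steps:
    - [0.09,0.013,0,0,0,0,1]
    - [0.18,0.026,0,0,0,0,1]
    - [0.27,0.038,0,0,0,0,1]
    - [0.36,0.051,0,0,0,0,1]
    - [0.45,0.063,0,0,0,0,1]
    - [0.54,0.076,0,0,0,0,1]
    - [0.63,0.089,0,0,0,0,1]
    - [0.71,0.1,0,0,0,0,1]

```text
time_s: 13.77
position: [0.492, 0.0282, 0.1723]
tcp_rot: [[-0.161, 0.987, -0.001], [0.987, 0.161, 0.001], [0.001, -0.001, -1.0]]
force: [0.1, 0.5, -3.6]
opening: 0.298
grasp_force: 30.0
```

>>> step_arm:
  steps:
    - [0.09,0.013,0,0,0,0,1]
    - [0.18,0.026,0,0,0,0,1]
    - [0.27,0.038,0,0,0,0,1]
    - [0.36,0.051,0,0,0,0,1]
    - [0.43,0.061,0,0,0,0,1]
    - [0.48,0.068,0,0,0,0,1]
    - [0.51,0.073,0,0,0,0,1]
    - [0.517,0.074,0,0,0,0,1]

```text
time_s: 14.43
position: [0.4892, 0.1843, 0.1724]
tcp_rot: [[-0.163, 0.987, -0.0], [0.987, 0.163, 0.0], [0.0, -0.0, -1.0]]
force: [-0.2, 0.2, -3.6]
opening: 0.295
grasp_force: 30.0
```

>>> step_arm:
  steps:
    - [0,0,0,0,0,0,1]
    - [0,0,0,0,0,0,1]
    - [0,0,0,0,0,0,1]
    - [0,0,0,0,0,0,1]
    - [0,0,0,0,0,0,1]
    - [0,0,0,0,0,0,1]
    - [0,0,0,0,0,0,1]
    - [0,0,0,0,0,0,1]

```text
time_s: 15.1
position: [0.4899, 0.1824, 0.1726]
tcp_rot: [[-0.161, 0.987, -0.0], [0.987, 0.161, -0.0], [-0.0, -0.0, -1.0]]
force: [0.0, 0.2, -3.2]
opening: 0.298
grasp_force: 30.0
```

>>> step_arm:
  steps:
    - [0.004,-0.003,0.04,0,0,0,1]
    - [0.004,-0.003,0.08,0,0,0,1]
    - [0.004,-0.003,0.12,0,0,0,1]
    - [0.004,-0.003,0.15,0,0,0,1]
    - [0.004,-0.003,0.17,0,0,0,1]
    - [0.004,-0.003,0.18,0,0,0,1]
    - [0.004,-0.003,0.185,0,0,0,1]
    - [0.004,-0.003,0.185,0,0,0,1]

```text
time_s: 15.77
position: [0.4889, 0.1837, 0.117]
tcp_rot: [[-0.161, 0.987, 0.0], [0.987, 0.161, 0.0], [-0.0, 0.0, -1.0]]
force: [-0.1, 0.4, -4.2]
opening: 0.297
grasp_force: 30.0
```

>>> step_arm:
  steps:
    - [0,0,0,0,0,0,1]
    - [0,0,0,0,0,0,1]
    - [0,0,0,0,0,0,1]
    - [0,0,0.002,0,0,0,1]
    - [0,0,0.004,0,0,0,1]
    - [0,0,0.006,0,0,0,1]
    - [0,0,0.008,0,0,0,1]
    - [0,0,0.01,0,0,0,1]

```text
time_s: 16.43
position: [0.4887, 0.1837, 0.114]
tcp_rot: [[-0.161, 0.987, -0.0], [0.987, 0.161, 0.0], [0.0, -0.0, -1.0]]
force: [-0.4, 0.1, -3.9]
opening: 0.294
grasp_force: 30.0
```

>>> step_arm:
  steps:
    - [0,0,0.001,0,0,0,1]
    - [0,0,0.002,0,0,0,1]
    - [0,0,0.003,0,0,0,1]
    - [0,0,0.004,0,0,0,1]
    - [0,0,0.005,0,0,0,1]
    - [0,0,0.006,0,0,0,1]
    - [0,0,0.007,0,0,0,1]
    - [0,0,0.008,0,0,0,1]

```text
time_s: 17.1
position: [0.4887, 0.1837, 0.1116]
tcp_rot: [[-0.161, 0.987, -0.0], [0.987, 0.161, -0.0], [-0.0, -0.0, -1.0]]
force: [-0.2, 0.8, -4.1]
opening: 0.294
grasp_force: 30.0
```

>>> step_arm:
  steps:
    - [0,0,0.001,0,0,0,1]
    - [0,0,0.002,0,0,0,1]
    - [0,0,0.002,0,0,0,1]

```text
time_s: 17.35
position: [0.4887, 0.1837, 0.111]
tcp_rot: [[-0.161, 0.987, -0.0], [0.987, 0.161, -0.0], [-0.0, -0.0, -1.0]]
force: [1.1, 0.4, -4.8]
opening: 0.297
grasp_force: 30.0
```

>>> step_arm:
  steps:
    - [0,0,0.001,0,0,0,1]
    - [0,0,0.001,0,0,0,1]
    - [0,0,0.001,0,0,0,1]

```text
time_s: 17.6
position: [0.4887, 0.1837, 0.1108]
tcp_rot: [[-0.161, 0.987, -0.0], [0.987, 0.161, -0.0], [-0.0, -0.0, -1.0]]
force: [0.7, 0.4, -3.6]
opening: 0.293
grasp_force: 30.0
```

>>> step_arm:
  steps:
    - [0,0,0.001,0,0,0,1]
    - [0,0,0.001,0,0,0,1]
    - [0,0,0.001,0,0,0,1]

```text
time_s: 17.85
position: [0.4888, 0.1837, 0.1106]
tcp_rot: [[-0.161, 0.987, 0.0], [0.987, 0.161, 0.0], [0.0, 0.0, -1.0]]
force: [0.1, -0.1, -2.0]
opening: 0.294
grasp_force: 30.0
```

Contact is starting, as the force has gone from -4 to -2 N.

>>> step_arm:
  steps:
    - [0,0,0.001,0,0,0,1]
    - [0,0,0.001,0,0,0,1]
    - [0,0,0.001,0,0,0,1]

```text
time_s: 18.1
position: [0.4889, 0.1837, 0.1105]
tcp_rot: [[-0.161, 0.987, 0.001], [0.987, 0.161, 0.0], [-0.0, 0.001, -1.0]]
force: [-0.5, -0.2, 1.8]
opening: 0.292
grasp_force: 30.0
```

It is seated, so I'll open gently.

>>> step_arm:
  steps:
    - [0,0,0,0,0,0,0.4]
    - [0,0,0,0,0,0,0.36]
    - [0,0,0,0,0,0,0.3]
    - [0,0,0,0,0,0,0.2]
    - [0,0,0,0,0,0,0.0]
    - [0,0,0,0,0,0,-0.3]
    - [0,0,0,0,0,0,-0.6]
    - [0,0,0,0,0,0,-1]

```text
time_s: 18.77
position: [0.4888, 0.1837, 0.1101]
tcp_rot: [[-0.161, 0.987, -0.0], [0.987, 0.161, 0.0], [0.0, -0.0, -1.0]]
force: [-0.0, -0.9, -0.1]
opening: 0.619
grasp_force: 0.0
```

>>> step_arm:
  steps:
    - [0,0,0,0,0,0,-1]
    - [0,0,0,0,0,0,-1]
    - [0,0,0,0,0,0,-1]
    - [0,0,0,0,0,0,-1]
    - [0,0,0,0,0,0,-1]
    - [0,0,0,0,0,0,-1]
    - [0,0,0,0,0,0,-1]
    - [0,0,0,0,0,0,-1]

```text
time_s: 19.43
position: [0.4887, 0.1837, 0.1102]
tcp_rot: [[-0.161, 0.987, -0.0], [0.987, 0.161, -0.0], [-0.0, -0.0, -1.0]]
force: [0.6, 0.5, 0.5]
opening: 0.995
grasp_force: 0.0
```

Now straight up 120 mm, then back towards -y to clear the view.

>>> step_arm:
  steps:
    - [0,0,-0.03,0,0,0,-1]
    - [0,0,-0.09,0,0,0,-1]
    - [0,0,-0.17,0,0,0,-1]
    - [0,0,-0.25,0,0,0,-1]
    - [0,0,-0.33,0,0,0,-1]
    - [0,0,-0.38,0,0,0,-1]
    - [0,0,-0.4,0,0,0,-1]
    - [0,0,-0.4,0,0,0,-1]

```text
time_s: 20.1
position: [0.4896, 0.1839, 0.2321]
tcp_rot: [[-0.161, 0.987, 0.004], [0.987, 0.161, 0.001], [-0.0, 0.004, -1.0]]
force: [0.2, -0.1, -0.1]
opening: 1.001
grasp_force: 0.0
```

>>> step_arm:
  steps:
    - [-0.1,0,0,0,0,0,-1]
    - [-0.2,0,0,0,0,0,-1]
    - [-0.3,0,0,0,0,0,-1]
    - [-0.4,0,0,0,0,0,-1]
    - [-0.5,0,0,0,0,0,-1]
    - [-0.5,0,0,0,0,0,-1]
    - [-0.5,0,0,0,0,0,-1]
    - [-0.5,0,0,0,0,0,-1]

```text
time_s: 20.77
position: [0.512, 0.0359, 0.2291]
tcp_rot: [[-0.16, 0.987, -0.003], [0.987, 0.16, 0.001], [0.001, -0.003, -1.0]]
force: [0.0, -0.4, 0.1]
opening: 1.004
grasp_force: 0.0
```

Run:
```python
from h import *
from rig import *
for i in range(10): c=capture("scene")
s=read_state();d=capture("side");w=capture("wrist");np.savez("w9.npz",**w);print(s['position'],s['time_s'])
a=cv2.resize(w["image"][:230,:,::-1],(640,230));b=np.hstack([cv2.resize(c["image"][120:240,255:435,::-1],(320,213)),cv2.resize(d["image"][120:280,150:390,::-1],(320,213))])
cv2.imwrite("pics/w9.png",np.vstack([a,b]))
```

```text
[0.51286334 0.03601151 0.23020143] 21.2667
```

View pics/w9.png

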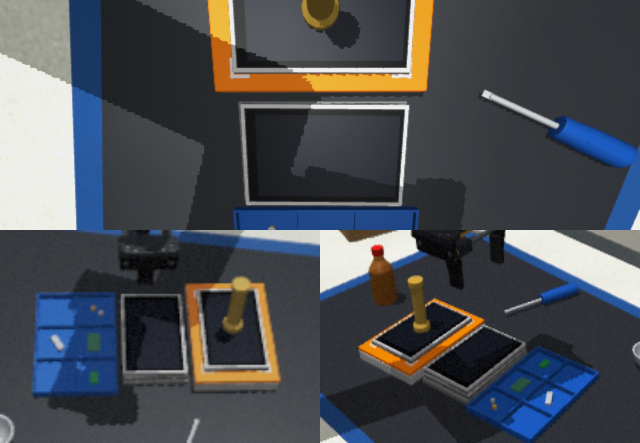

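The weight stands upright in the middle of the display, the display sits square on the plate, and the two lower displays are in place. I'm handing it in.

```bash
python3 -c "
from rig import *
print(hand_in())"
```

```text
the job is handed in; nothing more can be done
None
```

The job is handed in, with no verdict shown: the top display measured within about 1 mm of the plate's centre and square with it before the weight went on, the weight stands upright at its middle, and the lower two displays look undisturbed, but I viewed 11 pictures, one over the limit of 10.

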